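# Clear the glass offcuts off the scribing table

## Task

Take the scraper block from the tool mat and wipe all five loose glass offcuts off the front edge of the scribing table's bed into its pulled-out tray, without shifting the good square plate that lies against the stops. Broken glass is sharp, so never touch the offcuts with the gripper. Finish with the scraper stood upright on the tool mat again and the tray, with all the offcuts in it, pushed fully home; leave the tweezers, bottle and loupe where they are.

Things in the scene. Friction and masses are not known exactly. Their poses are not given: they have to be found in the camera images.
- scribe_table: fixed bench-top glass scribing table, white sides, dark flat bed, bridge across the rear. Origin on the bench below the bed; x to its rear, z up; its open front faces -x, roughly to the robot's right. Bed top 78 mm above the bench, x -150 (open edge) to +130 mm (rear stop), y -125 to +125 mm. Side fences and rear stop rise 10 mm above the bed. The rear housing ends at x +210 mm, its bridge is 170 mm high
- bed_edge (a point): middle of the bed's open front edge, at bed-top height (78 mm above the bench); axes as those of the scribing table
- tray (a joint): how far the tray is pulled out towards the front, in m: 0 fully home under the bed, 0.13 at the outer stop; starts well out (0.11 to 0.13). It slides with about 2 N of drag and stays where it is left. It is pushed home along the table's +x.
- tray_floor (a point): centre of the inner floor of the stainless tray, 10 mm above the bench; axes as the scribing table's. Inside: 216 mm along x, 232 mm along y, 42 mm deep (rim 52 mm above the bench, 8 mm below the bed's underside; 2 mm walls). Pulled out, it lies open in front of the bed's front edge and below it; its rear part stays under the bed, so nothing falls behind it
- tray_lip (a point): middle of the outer edge of the tray's front lip, 46 mm above the bench: a folded flange standing out 18 mm (-x) from the tray's front wall, 140 mm along y, its down-turned edge from 40 to 52 mm above the bench; free space below and in front. Push here to shut the tray
- shard1: broken glass offcut, pale flat strip with a slanted end, about 46 x 25 mm and 6 mm thick, 12 to 18 g, lying on the bed of the scribing table at the start; origin at the centre of its underside, no corner more than 27 mm from it
- shard2: broken glass offcut, pale flat irregular four-sided piece, about 44 x 37 mm and 6 mm thick, 12 to 18 g, lying on the bed of the scribing table at the start; origin at the centre of its underside, no corner more than 27 mm from it
- shard3: broken glass offcut, pale flat irregular four-sided piece, about 42 x 33 mm and 6 mm thick, 12 to 18 g, lying on the bed of the scribing table at the start; origin at the centre of its underside, no corner more than 27 mm from it
- shard4: broken glass offcut, pale flat strip, about 47 x 23 mm and 6 mm thick, 12 to 18 g, lying on the bed of the scribing table at the start; origin at the centre of its underside, no corner more than 27 mm from it
- shard5: broken glass offcut, pale flat five-sided piece, about 46 x 39 mm and 6 mm thick, 12 to 18 g, lying on the bed of the scribing table at the start; origin at the centre of its underside, no corner more than 27 mm from it
- good_plate: the good glass plate, 100 x 100 x 6 mm, 0.135 kg, loose, lying square on the bed in the corner of the rear stop and the +y side fence; origin at the centre of its underside. Must stay there.
- scraper_grip (a point): middle of the scraper's handle, 46 mm above its flat sole. White plastic block 34 mm (its x) by 130 mm (its y) by 20 mm high, with a grey upright handle on top: 24 mm thick (x), 92 mm long (y), 20 to 72 mm above the sole; about 0.26 kg. Both long faces (+x, -x) wipe alike. It stands on its sole on the tool mat, z up; its y runs roughly along the mat's x
- mat: black rubber tool mat lying flat and fixed on the bench, 250 mm (x) by 180 mm (y), 4 mm thick; origin at the centre of its underside
- tweezers: steel tweezers, 140 x 10 x 8 mm, lying on the tool mat along its +y edge, about 65 mm from its middle; origin at their underside; leave alone
- rinse_bottle: white rinse bottle, 66 mm diameter, 170 mm high, standing on the bench; origin at the centre of its underside; leave alone
- loupe: black standing loupe, 54 mm diameter, 58 mm high, on the bench; origin at the centre of its underside; leave alone
There are look-alikes about, which are no part of the job. Leave any orange, turquoise or yellow look-alike of the shard1 alone.

How it is judged:
By the outcome, as a careful person would: the job done as asked, in the order asked, and still so for the second after the job is handed in, with the robot touching nothing.
It also fails if it takes over 72 s, if anything falls off the work surface, if the arm or the gripper's body presses on something with over 40 N, if the wrist force passes 120 N, or if a joint passes its speed limit or range.

## Robot

A 6-joint arm with a two-finger parallel gripper is mounted at the origin on the work surface. World frame = base frame: x ahead of the robot, y to its left, z up, the work surface at z = 0. Lengths are in m, angles in rad, forces in N, time in s.
With the tool pointing down it reaches from about 0.275 to 0.725 m from the base axis. Payload 5.6 kg.
Tool frame: the origin (TCP) lies midway between the tips of the shut fingers; the grasp point (between the pads) lies 19 mm behind it; z points along the fingers, y is the line along which they close (so a half turn about z gives the same grasp; the last joint's range is limited). The gripper opens to 85 mm and grips with 20 to 120 N. Pads are 22 mm wide; open, the fingers measure 114 mm over their backs; the gripper's body (76 mm by 85 mm) begins 54 mm behind the grasp point. The pads swing forward as they close: fully open they stand 13 mm farther back than shut.
Start: joints at [1.588, 0.255, 0.108, 0, -1.424, -0.285], TCP at [0.146, 0.53, 0.231] pointing down, gripper open.
Joint ranges: [-2.95, 2.95], [-1.21, 1.97], [-1.09, 1.5], [-2.87, 1.71], [-2.94, -0.07], [-3.05, 3.05]. Speed limits (rad/s): [2.57, 2.57, 3.14, 3.14, 3.14, 3.14].

## Interface

Orientations are given as a unit quaternion [x, y, z, w].
In Python, from plant import bot gives the robot as it stands. The module is installed in compiled form; this text tells all that it offers.
- The arm moves only by the shell command python3 -m creep 'ROWS'. ROWS is JSON, a list of rows, each a list of 5 numbers: the shift along the tool's x, y, z in cm, then the turn about the tool's z in rad, then the finger opening in cm, from 0 to 8.54. A call has 1 to 20 rows; each row is the pose to reach, as a shift and turn from the pose commanded when the call began, along the tool's axes at that moment; what a row does not reach only later rows make up. A row lasts 1/10 s, in which the tool goes at most 50 mm and 8.59 degrees, less where a joint would pass 70% of its speed; a pose out of reach is approached as far as the arm can. A call with a gripper value outside its range is refused whole. The fingers move at their own pace and stop on an object; the grip force is fixed at half the most. Time passes only in rows, so rows that repeat a pose let the fingers close. It gives the time, the measured TCP pose, the force, the opening and the grip force at its end, in the units of the state.
- bot.get_obs(): the state, without advancing time (a new reading comes with each control period).
- bot.snapshot(name): name is "side" or "top" or "wrist"; returns a dict with "frame" (420x560x3 uint8, blue, green, red), "mtx" (3x3 intrinsics, pixels), "k1" (the pictures are not rectified: a ray, as slopes to the right and down, at radius r is drawn at 1 + k1 r^2 times it, then the intrinsics apply), "pose" (4x4, takes a point from camera to world coordinates); the wrist camera has in their place "tool_from_camera" (4x4, takes a point from camera to tool coordinates, whose origin is the TCP and whose axes are the flange's). Camera axes: x right, y up, looking along -z (the intrinsics and any distortion apply to the point x, -y, -z); pixel columns grow to the right and rows downward; lengths in m; the calibration is good to about 2 mm. A picture is of the moment at which its call begins: read the wrist's pose just before it. There is no depth.
- bot.job_done(): hands the job in; it is judged then, once.
The state is a dict: "t": time; "joint_positions": joint angles; "dq": joint speeds; "joint_efforts": joint torques, N m; "ee_pos": TCP position; "tcp_rot": TCP orientation; "force": force on the tool from outside, world axes, zero at the start; "wrist_torque": the same for the moment, N m; "width": opening from 0.0 (shut) to 1.0 (fully open); "grasp_force": force on a finger pad.
Only numpy, scipy, OpenCV 4.12 (cv2) and the standard library are available. Lean on these libraries where they do the work, as an engineer would, in place of code of your own. Each camera call takes 0.05 s, during which the arm holds its last target. There are 200 camera calls.

## Working session

There is one attempt and no reset: what is moved stays moved. The work goes in short steps, Python scripts to look and compute and a shell command to move; the robot and the scene stay as the last step left them, time stands still between calls to the robot, and variables do not carry over. Pictures are saved under pics/ and viewed, at most 11 in all, crops included, and the job is handed in when it is done.

```bash
mkdir -p pics
cat > h.py <<'E'
import numpy as np, cv2, pickle
from scipy.spatial.transform import Rotation as R
from plant import bot
def snap(n,f):
    o=bot.get_obs(); s=bot.snapshot(n); cv2.imwrite(f'pics/{f}.png',s['frame'])
    if n=='wrist':
        T=np.eye(4);T[:3,:3]=R.from_quat(o['tcp_rot']).as_matrix();T[:3,3]=o['ee_pos'];s['pose']=T@s['tool_from_camera']
    pickle.dump(s,open(f'pics/{f}.pkl','wb')); return s
def ld(f): return pickle.load(open(f'pics/{f}.pkl','rb'))
def w(s,uv,z):
    "pixels -> world at height z"
    uv=np.array(uv,float).reshape(-1,1,2)
    p=cv2.undistortPoints(uv,s['mtx'],np.array([s['k1'],0,0,0.]))[:,0]
    d=np.c_[p[:,0],-p[:,1],-np.ones(len(p))]@s['pose'][:3,:3].T
    c=s['pose'][:3,3]; return c+d*((z-c[2])/d[:,2])[:,None]
def px(s,P):
    P=np.array(P,float).reshape(-1,3); q=(P-s['pose'][:3,3])@s['pose'][:3,:3]; q=q*[1,-1,-1]
    return cv2.projectPoints(q,np.zeros(3),np.zeros(3),s['mtx'],np.array([s['k1'],0,0,0.]))[0][:,0]
def tool(dw):
    "world shift m -> tool shift cm"
    return R.from_quat(bot.get_obs()['tcp_rot']).as_matrix().T@np.array(dw)*100
E
python3 - <<'E'
from h import *
np.set_printoptions(precision=3,suppress=True)
for n in('top','side'):
    s=snap(n,n+'0'); print(s['pose'],s['mtx'],s['k1'])
    cv2.imwrite(f'pics/{n}0b.png',cv2.resize(s['frame'],(800,600),interpolation=2))
o=bot.get_obs();print(o)
E
```

```text
[[-0.024  0.999 -0.03   0.435]
 [-1.    -0.024  0.007 -0.033]
 [ 0.006  0.03   1.     1.127]
 [ 0.     0.     0.     1.   ]] [[402.586   0.    273.718]
 [  0.    402.586 209.66 ]
 [  0.      0.      1.   ]] 0.0020437268268088263
[[ 0.678  0.359 -0.641 -0.275]
 [-0.734  0.355 -0.578 -0.727]
 [ 0.021  0.863  0.505  0.673]
 [ 0.     0.     0.     1.   ]] [[451.389   0.    283.996]
 [  0.    451.389 207.359]
 [  0.      0.      1.   ]] -0.08406755419742537
{'t': 0.1, 'joint_positions': array([ 1.588,  0.256,  0.107, -0.   , -1.424, -0.285]), 'dq': array([-0.001, -0.002,  0.002,  0.002, -0.   ,  0.   ]), 'joint_efforts': array([ -0.002, -38.76 ,  23.847,   5.378,  -0.004,   0.   ]), 'ee_pos': array([0.145, 0.53 , 0.23 ]), 'tcp_rot': array([ 0.991, -0.134, -0.   ,  0.001]), 'force': array([-0.351, -0.385, -0.088]), 'wrist_torque': array([-0.028, -0.014,  0.066]), 'grasp_force': 0.0, 'width': 1.0044633800121003}
```

View pics/top0b.png

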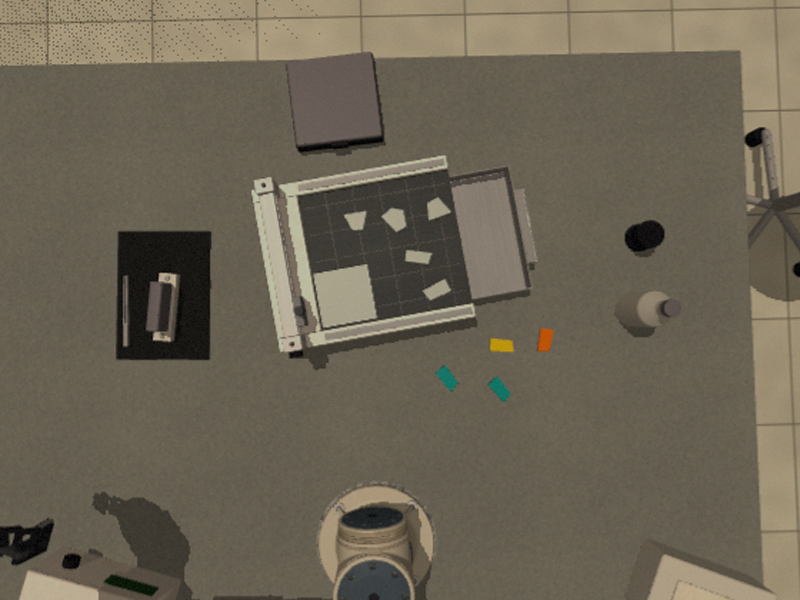

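View pics/side0b.png

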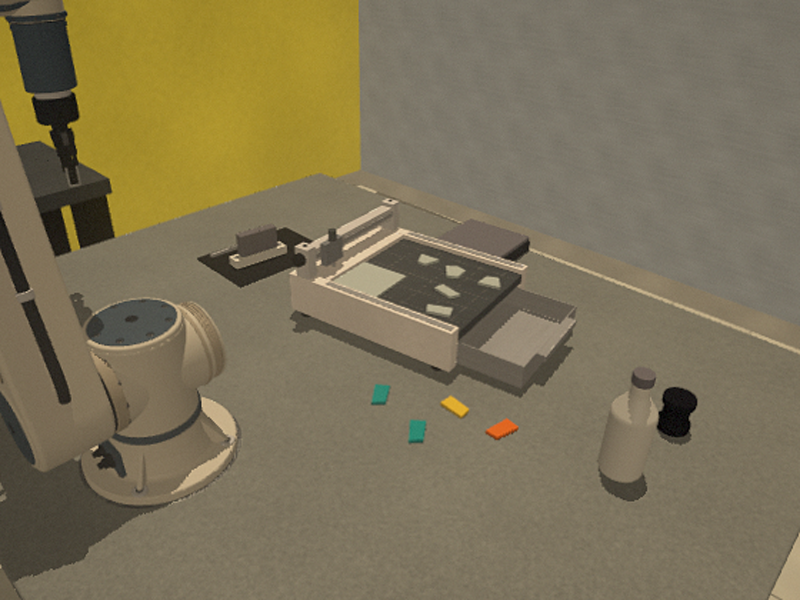

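The top view (800x600) shows the table with its rear to the left, around (275,265), and the open front plus tray to the right, with the lip near x≈533. Five pale shards lie at (356,219), (394,218), (438,208), (418,257) and (437,289). The plate is at (345,296), the mat spans (117..210, 232..360), the scraper is at about (165,307) and the tweezers at (125,310). Next I'll enlarge the table.

Run:
```python
from h import *
np.set_printoptions(precision=4,suppress=True)
s=ld('top0'); f=s['frame']
cv2.imwrite('pics/tabc.png',cv2.resize(f[102:258,170:380],None,fx=3.8,fy=3.8,interpolation=cv2.INTER_CUBIC))
cv2.imwrite('pics/matc.png',cv2.resize(f[155:260,75:155],None,fx=5.5,fy=5.5,interpolation=cv2.INTER_CUBIC))
```

```text
(no output)
```

View pics/tabc.png

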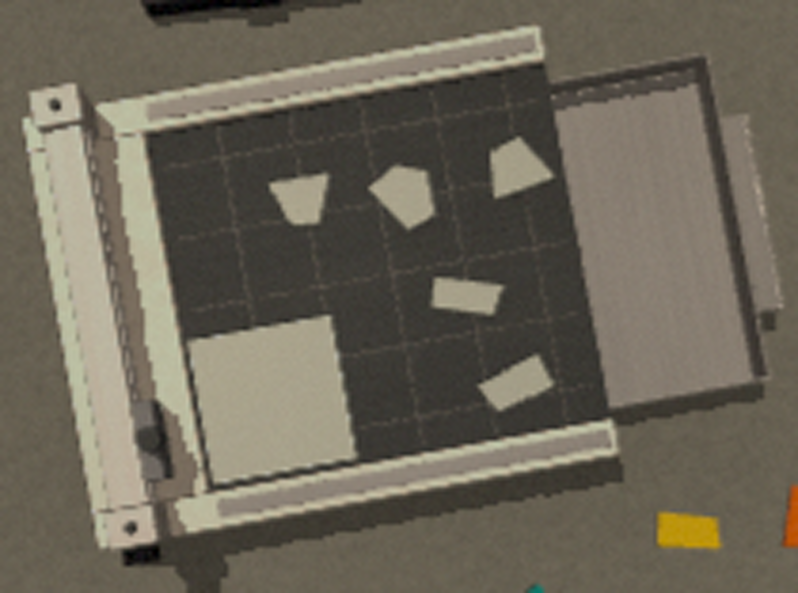

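View pics/matc.png

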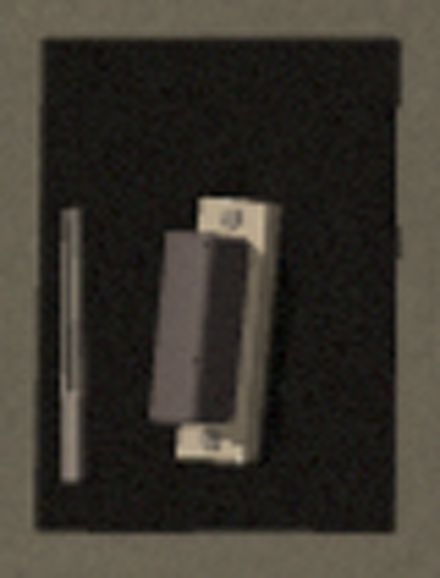

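The enlarged crops give the corners I need. In the table crop, the plate is at (190,340), (332,316), (357,459) and (212,484), the bed's front edge runs (548,72) to (607,422), and the lip's outer edge runs (747,115) to (780,308). In the mat crop, the handle top is at (165,230), (210,234), (198,425) and (150,419).

Run:
```python
from h import *
np.set_printoptions(precision=4,suppress=True)
s=ld('top0')
T=lambda a:(np.array(a,float)+.5)/3.8-.5+[170,102]
M=lambda a:(np.array(a,float)+.5)/5.5-.5+[75,155]
pl=w(s,T([(190,340),(332,316),(357,459),(212,484)]),.084); print('plate',pl,np.linalg.norm(np.diff(pl,axis=0),axis=1))
e=w(s,T([(548,72),(607,422)]),.078); print('edge',e,np.linalg.norm(e[1]-e[0]))
l=w(s,T([(747,115),(780,308)]),.05); print('lip',l,np.linalg.norm(l[1]-l[0]))
m=w(s,M([(42,38),(400,38),(395,531),(35,531)]),.004); print('mat',m)
g=w(s,M([(165,230),(210,234),(198,425),(150,419)]),.076); print('handle',g,g.mean(0),np.linalg.norm(np.diff(g,axis=0),axis=1))
t=np.arctan2(*(g[0]+g[1]-g[2]-g[3])[[1,0]]);print('handle long axis',t)
tw=w(s,M([(70,208),(70,481)]),.01);print('tw',tw)
# table frame: x axis from edges
ye=(e[1]-e[0]); yaw=np.arctan2(ye[1],ye[0])-np.pi/2
yp=((pl[3]-pl[0])+(pl[2]-pl[1])); xp=(pl[0]-pl[1])+(pl[3]-pl[2])
print('yaws',yaw,np.arctan2(yp[1],yp[0])-np.pi/2,np.arctan2(xp[1],xp[0]), np.arctan2(*(l[1]-l[0])[[1,0]])-np.pi/2)
yaw=np.arctan2(xp[1],xp[0]); 
X=np.array([np.cos(yaw),np.sin(yaw)]);Y=np.array([-X[1],X[0]])
O=pl.mean(0)[:2]-X*.08-Y*.075; print('origin',O,'yaw',yaw)
tf=lambda p:np.c_[(p[:,:2]-O)@X,(p[:,:2]-O)@Y]
print('edge in T',tf(e),'lip',tf(l))
S=dict(a=[(270,186),(329,174),(320,224),(291,223)],b=[(369,187),(399,165),(431,169),(435,212),(408,230)],c=[(490,150),(518,138),(553,174),(494,198)],d=[(434,278),(503,285),(496,315),(432,305)],e=[(478,386),(540,354),(554,382),(500,411)])
for k,v in S.items():
    q=tf(w(s,T(v),.084)); print(k,q.min(0),q.max(0))
```

```text
plate [[ 0.518   0.0987  0.084 ]
 [ 0.5322  0.0014  0.084 ]
 [ 0.4341 -0.0134  0.084 ]
 [ 0.4195  0.0857  0.084 ]] [0.0983 0.0992 0.1002]
edge [[ 0.6982 -0.1515  0.078 ]
 [ 0.4553 -0.1855  0.078 ]] 0.24524556148055485
lip [[ 0.6713 -0.2951  0.05  ]
 [ 0.5335 -0.3142  0.05  ]] 0.13910068275290974
mat [[0.6162 0.4903 0.004 ]
 [0.612  0.309  0.004 ]
 [0.3622 0.3152 0.004 ]
 [0.3666 0.4963 0.004 ]]
handle [[0.5119 0.3996 0.076 ]
 [0.5095 0.3783 0.076 ]
 [0.4191 0.3851 0.076 ]
 [0.4225 0.4077 0.076 ]] [0.4658 0.3927 0.076 ] [0.0214 0.0906 0.0228]
handle long axis -0.08252799166932263
tw [[0.5289 0.4743 0.01  ]
 [0.3916 0.4757 0.01  ]]
yaws -4.573388889315638 -4.572027843592389 1.7162478307869762 -4.5745379855450405
origin [ 0.5617 -0.0252] yaw 1.7162478307869762
edge in T [[-0.1448 -0.1167]
 [-0.1432  0.1285]] lip [[-0.2829 -0.0693]
 [-0.2819  0.0698]]
a [ 0.0163 -0.0711] [ 0.0575 -0.0382]
b [-0.0532 -0.0692] [-0.0092 -0.024 ]
c [-0.1352 -0.0738] [-0.0924 -0.0358]
d [-0.0883  0.0115] [-0.0381  0.0436]
e [-0.1113  0.075 ] [-0.0596  0.1088]
```

```bash
cat >> h.py <<'E'
yaw=1.713; TX=np.array([np.cos(yaw),np.sin(yaw)]);TY=np.array([-TX[1],TX[0]]);TO=np.array([.5617,-.0252])
def tab(x,y): return TO+TX*x+TY*y
def go(p,line):
    "shift cm (tool axes) and turn to put TCP at p with closing line at world angle line (mod pi)"
    o=bot.get_obs(); m=R.from_quat(o['tcp_rot']).as_matrix()
    a=np.arctan2(m[1,1],m[0,1]); d=(line-a+np.pi/2)%np.pi-np.pi/2
    print(np.round(tool(np.array(p)-o['ee_pos']),2),'turn',round(-d,3))
E
python3 - <<'E'
from h import *
go([.466,.393,.140],-.083+np.pi/2)
go([.466,.393,.033],-.083+np.pi/2)
E
```

```text
[34.54  4.71  9.06] turn -0.185
[34.54  4.69 19.76] turn -0.185
```

```bash
python3 -m creep '[[4.5,0.6,1,-0.03,8.5],[9,1.2,2,-0.06,8.5],[13.5,1.8,3,-0.09,8.5],[18,2.4,4,-0.12,8.5],[22.5,3,5.5,-0.15,8.5],[27,3.7,7,-0.185,8.5],[31.5,4.3,8,-0.185,8.5],[34.5,4.7,9,-0.185,8.5],[34.5,4.7,9,-0.185,8.5],[34.5,4.7,9,-0.185,8.5]]'
python3 - <<'E'
from h import *
s=snap('wrist','w1'); print(bot.get_obs()['ee_pos']); print(s['tool_from_camera'])
go([.466,.393,.033],-.083+np.pi/2)
E
```

```text
t: 1.1
ee_pos: [0.4659, 0.3931, 0.1403]
tcp_rot: [0.999, -0.042, -0.001, 0.001]
force: [-0.6, -0.1, 0.8]
width: 1.0
grasp_force: 0.0
[0.46550291 0.3937572  0.14102843]
[[-1.49977343e-04  9.64142642e-01  2.65384521e-01  6.77549605e-02]
 [ 9.99999942e-01  6.35173422e-05  3.34373519e-04 -3.46944704e-04]
 [ 3.05527248e-04  2.65384556e-01 -9.64142595e-01 -1.42644019e-01]
 [ 0.00000000e+00  0.00000000e+00  0.00000000e+00  1.00000000e+00]]
[ 0.06  0.07 10.8 ] turn -0.0
```

View pics/w1.png

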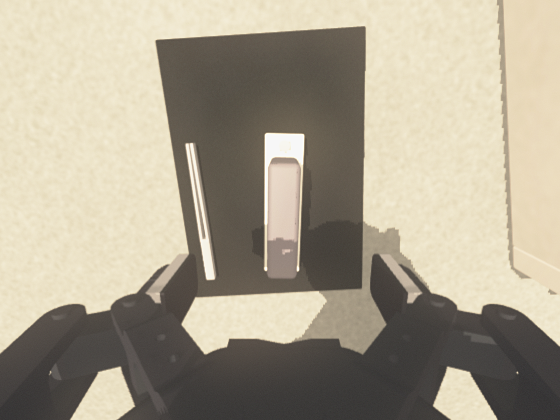

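The handle top is nearly centred between the fingers: far end (271,160)-(299,160), near end (268,276)-(297,276). The tweezers lie clear to its left.

Run:
```python
from h import *
s=ld('w1'); g=w(s,[(271,160),(299,160),(297,276),(268,276)],.076); print(g.round(4),g.mean(0).round(4))
print(w(s,[(158,41),(364,28),(361,289)],.004).round(4))
```

```text
[[0.5129 0.3982 0.076 ]
 [0.5112 0.3786 0.076 ]
 [0.4213 0.3865 0.076 ]
 [0.4232 0.4092 0.076 ]] [0.4672 0.3931 0.076 ]
[[0.6139 0.4882 0.004 ]
 [0.609  0.3129 0.004 ]
 [0.361  0.3188 0.004 ]]
```

```bash
python3 -m creep '[[0.1,0,4,0,8.5],[0.1,0,8,0.01,8.5],[0.1,0,10.2,0.015,8.5],[0.1,0,10.7,0.015,8.5],[0.1,0,10.7,0.015,8.5],[0.1,0,10.7,0.015,4],[0.1,0,10.7,0.015,1.5],[0.1,0,10.7,0.015,1],[0.1,0,10.7,0.015,1],[0.1,0,10.7,0.015,1],[0.1,0,10.7,0.015,1],[0.1,0,10.7,0.015,1]]'
python3 - <<'E'
from h import *
print(bot.get_obs()['ee_pos'])
p=tab(0,.054); go([*bot.get_obs()['ee_pos'][:2],.225],-.1+np.pi/2); go([*p,.225],yaw);go([*p,.16],yaw)
E
```

```text
t: 2.35
ee_pos: [0.4671, 0.3938, 0.035]
tcp_rot: [0.999, -0.049, 0.0, -0.0]
force: [-1.0, -1.2, 5.4]
width: 0.276
grasp_force: 59.6
[0.46708646 0.39383262 0.03504275]
[ 1.0e-02 -1.0e-02 -1.9e+01] turn 0.002
[  8.27  42.05 -19.01] turn -0.24
[  8.27  42.06 -12.51] turn -0.24
```

```bash
python3 -m creep '[[0,0,-4,0,1],[0,0,-8,0,1],[0,0,-12,0,1],[0,0,-16,0,1],[0,0,-19,0,1],[0.8,4,-19,-0.04,1],[1.6,8,-19,-0.08,1],[2.4,12,-19,-0.12,1],[3.2,16,-19,-0.16,1],[4,20,-19,-0.2,1],[4.8,24,-19,-0.24,1],[5.6,28,-19,-0.24,1],[6.4,32,-19,-0.24,1],[7.3,37,-19,-0.24,1],[8.1,41,-19,-0.24,1],[8.3,42,-19,-0.24,1],[8.3,42,-17,-0.24,1],[8.3,42,-15,-0.24,1],[8.3,42,-15,-0.24,1],[8.3,42,-15,-0.24,1]]'
python3 - <<'E'
from h import *
s=snap('wrist','w2'); t=snap('top','t2'); print(bot.get_obs()['ee_pos'])
a=cv2.resize(t['frame'][102:258,170:380],(565,420),interpolation=2)
cv2.imwrite('pics/c2.png',cv2.resize(np.hstack([s['frame'][:,100:460],a]),(800,363),interpolation=3))
cv2.imwrite('pics/c2w.png',cv2.resize(s['frame'],(800,600),interpolation=2))
E
```

```text
t: 4.35
ee_pos: [0.5081, -0.0323, 0.1841]
tcp_rot: [0.997, 0.071, -0.001, 0.0]
force: [-0.8, -0.9, -1.8]
width: 0.276
grasp_force: 60.2
[ 0.50901483 -0.03211956  0.1853036 ]
```

View pics/c2w.png

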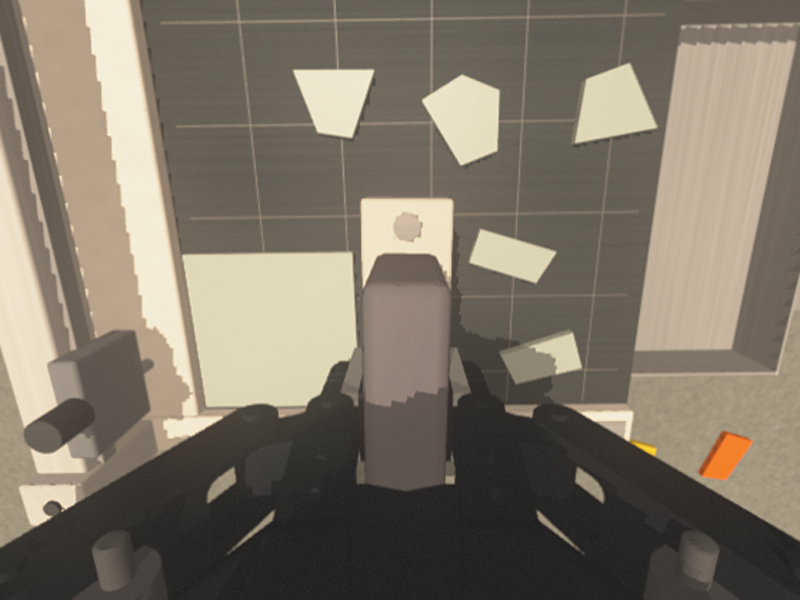

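The wrist view shows the scraper parallel to the bed grid. The bed's front edge runs (680,30) to (632,402), and the plate corners are (183,255) and (353,252). The shards are at (337,103), (463,118), (615,105), (512,257) and (542,357), and the block's far end is (361,199)-(452,199).

Run:
```python
from h import *
np.set_printoptions(precision=4,suppress=True)
s=ld('w2'); P=lambda v:np.array(v,float)*.7
tf=lambda p:np.c_[(p[:,:2]-TO)@TX,(p[:,:2]-TO)@TY]
e=w(s,P([(680,30),(632,402)]),.078);d=e[1]-e[0];print('edge',tf(e),'yaw',np.arctan2(d[1],d[0])+np.pi*1.5-2*np.pi+np.pi*0)
p=w(s,P([(183,255),(353,252)]),.084);print('plate',tf(p));d=p[0]-p[1];print(np.arctan2(d[1],d[0]))
b=w(s,P([(361,199),(452,199)]),.174);print('block end',tf(b));d=b[0]-b[1];print(np.arctan2(d[1],d[0]))
f=w(s,P([(635,412)]),.088);print('fence front +y',tf(f))
S=dict(a=[(294,69),(374,70),(353,138),(318,133)],b=[(422,99),(461,75),(499,91),(498,152),(461,166)],c=[(585,82),(630,64),(656,129),(574,144)],d=[(480,229),(556,252),(537,283),(469,263)],e=[(500,351),(572,330),(582,369),(516,384)])
for k,v in S.items():
    q=tf(w(s,P(v),.084)); print(k,q.min(0),q.max(0))
print('tcp',tf(np.array([bot.get_obs()['ee_pos']])))
```

```text
edge [[-0.143  -0.091 ]
 [-0.1497  0.126 ]] yaw -4.539644774630238
plate [[0.1309 0.0268]
 [0.0313 0.025 ]]
1.7313657469092671
block end [[ 0.0165 -0.0085]
 [-0.0159 -0.0085]]
1.7132696465909059
fence front +y [[-0.1466  0.1275]]
a [ 0.0171 -0.0714] [ 0.0589 -0.0376]
b [-0.0503 -0.0686] [-0.0082 -0.0231]
c [-0.135  -0.0736] [-0.0916 -0.0345]
d [-0.0875  0.0116] [-0.0369  0.0436]
e [-0.1111  0.0733] [-0.0586  0.1099]
tcp [[0.0006 0.0531]]
```

```bash
python3 -m creep '[[0.2,0,3,0,1],[0.2,0,5.5,0,1],[0.2,0,6.8,0,1],[0.2,0,7.3,0,1],[0.2,0,7.5,0,1],[0.2,0,7.5,0,1]]'
python3 - <<'E'
from h import *
tf=lambda p:np.c_[(p[:,:2]-TO)@TX,(p[:,:2]-TO)@TY]
o=bot.get_obs();print(o['ee_pos'],tf(o['ee_pos'][None]),o['force'],R.from_quat(o['tcp_rot']).as_matrix().round(4))
E
```

```text
t: 5.05
ee_pos: [0.5111, -0.0319, 0.1103]
tcp_rot: [0.997, 0.071, 0.001, 0.0]
force: [0.2, 0.6, -2.7]
width: 0.273
grasp_force: 60.3
[ 0.51110251 -0.03194409  0.11027918] [[0.00049491 0.05104256]] [ 0.20370845  0.57689981 -2.72868045] [[ 9.899e-01  1.421e-01  1.800e-03]
 [ 1.421e-01 -9.899e-01  1.000e-04]
 [ 1.800e-03  2.000e-04 -1.000e+00]]
```

```bash
python3 -m creep '[[0.2,0.8,0,0,1],[0.2,2,0,0,1],[0.2,3.5,0,0,1],[0.2,5,0,0,1],[0.2,6.5,0,0,1],[0.2,8,0,0,1],[0.2,9.5,0,0,1],[0.2,11,0,0,1],[0.2,12.5,0,0,1],[0.2,14,0,0,1],[0.2,15.5,0,0,1],[0.2,16.8,0,0,1],[0.2,16.8,0,0,1],[0.2,16.8,0,0,1]]'
python3 - <<'E'
from h import *
tf=lambda p:np.c_[(p[:,:2]-TO)@TX,(p[:,:2]-TO)@TY]
s=snap('wrist','w3');o=bot.get_obs();print(o['ee_pos'],tf(o['ee_pos'][None]),o['force'])
E
```

```text
t: 6.45
ee_pos: [0.5361, -0.1985, 0.1091]
tcp_rot: [0.997, 0.071, -0.0, -0.0]
force: [0.5, 0.1, -2.9]
width: 0.272
grasp_force: 60.1
[ 0.53605223 -0.19808887  0.1091561 ] [[-0.16750882  0.04989154]] [-0.56686134  0.44857631 -3.22079497]
```

View pics/w3.png

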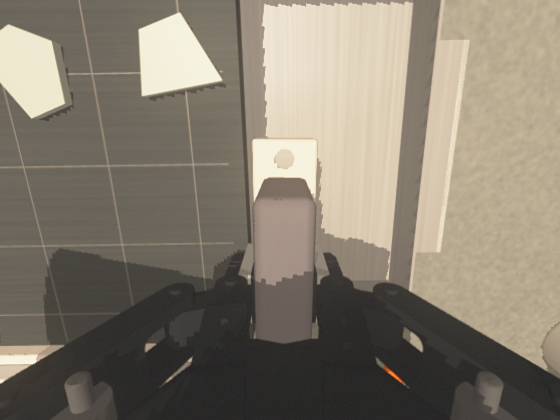

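Lane 2 is clear: no shard remains ahead of the scraper on that half, and (30,70) and (178,58) in lane 1 have not moved. Next is lane 1.

```bash
python3 -m creep '[[0,0,-3,0,1],[0,0,-6,0,1],[1.8,-4.5,-6,0,1],[3.6,-9,-6,0,1],[5.4,-13.5,-6,0,1],[7.2,-18,-6,0,1],[9,-22.5,-6,0,1],[10.6,-26.2,-6,0,1],[10.6,-26.2,-6,0,1],[10.6,-26.2,-6,0,1],[10.6,-26.2,-6,0,1]]'
python3 - <<'E'
from h import *
tf=lambda p:np.c_[(p[:,:2]-TO)@TX,(p[:,:2]-TO)@TY]
s=snap('wrist','w4');t=snap('top','t4');o=bot.get_obs();print(o['ee_pos'],tf(o['ee_pos'][None]),o['force'])
a=cv2.resize(t['frame'][102:258,170:380],(400,297),interpolation=2)
c=np.zeros((600,800,3),np.uint8);c[:420,:560]=s['frame'];c[303:600,400:800]=a
cv2.imwrite('pics/c4.png',c)
E
```

```text
t: 7.6
ee_pos: [0.6036, 0.0759, 0.1693]
tcp_rot: [0.997, 0.071, -0.0, 0.0]
force: [-0.8, -1.3, -2.5]
width: 0.273
grasp_force: 60.5
[0.60368268 0.07528383 0.16951954] [[ 0.09351956 -0.05579997]] [ 0.24425104 -0.04702012 -3.37052887]
```

View pics/c4.png

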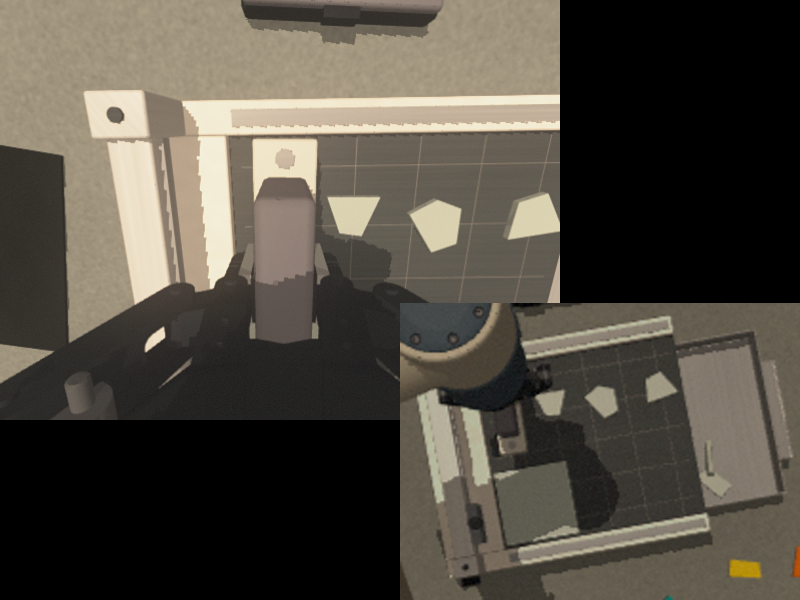

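Run:
```python
from h import *
np.set_printoptions(precision=4,suppress=True)
tf=lambda p:np.c_[(p[:,:2]-TO)@TX,(p[:,:2]-TO)@TY]
s=ld('w4')
print('block',tf(w(s,[(253,139),(316,139)],.158)),'fence top inner',tf(w(s,[(240,135),(540,131)],.088)),'stop inner',tf(w(s,[(230,138),(232,250)],.088)),'a left',tf(w(s,[(329,196),(352,236)],.084)))
```

```text
block [[ 0.11   -0.1184]
 [ 0.0777 -0.1184]] fence top inner [[ 0.1267 -0.1189]
 [-0.095  -0.1216]] stop inner [[ 0.1342 -0.1167]
 [ 0.137  -0.0266]] a left [[ 0.058  -0.0715]
 [ 0.0375 -0.0375]]
```

```bash
python3 -m creep '[[-0.4,0,2,0,1],[-0.4,0,4,0,1],[-0.4,0,5.3,0,1],[-0.4,0,5.8,0,1],[-0.4,0,5.9,0,1],[-0.4,0,5.9,0,1]]'
python3 - <<'E'
from h import *
tf=lambda p:np.c_[(p[:,:2]-TO)@TX,(p[:,:2]-TO)@TY]
o=bot.get_obs();print(o['ee_pos'],tf(o['ee_pos'][None]),o['force'])
E
```

```text
t: 8.3
ee_pos: [0.6005, 0.0755, 0.1111]
tcp_rot: [0.997, 0.071, 0.001, 0.0]
force: [-1.3, 0.4, -2.7]
width: 0.274
grasp_force: 60.5
[0.60054196 0.07553427 0.11105381] [[ 0.0942126  -0.05272645]] [-1.2902343   0.37719237 -2.69806677]
```

```bash
python3 -m creep '[[0,0.8,0.1,0,1],[0,2,0.1,0,1],[0,3.5,0.1,0,1],[0,5,0.1,0,1],[0,6.5,0.1,0,1],[0,8,0.1,0,1],[0,9.5,0.1,0,1],[0,11,0.1,0,1],[0,12.5,0.1,0,1],[0,14,0.1,0,1],[0,15.5,0.1,0,1],[0,17,0.1,0,1],[0,18.5,0.1,0,1],[0,20,0.1,0,1],[0,21.5,0.1,0,1],[0,23,0.1,0,1],[0,24.5,0.1,0,1],[0,26.2,0.1,0,1],[0,26.2,0.1,0,1],[0,26.2,0.1,0,1]]'
python3 - <<'E'
from h import *
tf=lambda p:np.c_[(p[:,:2]-TO)@TX,(p[:,:2]-TO)@TY]
o=bot.get_obs();print(o['ee_pos'],tf(o['ee_pos'][None]),o['force'])
E
python3 -m creep '[[0,1,0,0,1],[0,1,0,0,1],[0,1,-3,0,1],[0,0,-7,0,1],[0,-3,-10,0,1],[0,-7,-11.5,0,1],[0,-11,-11.5,0,1],[0,-15,-11.5,0,1],[0,-15,-11.5,0,1]]'
python3 - <<'E'
from h import *
s=snap('wrist','w5');t=snap('top','t5');o=bot.get_obs();print(o['ee_pos'])
a=cv2.resize(t['frame'][102:258,170:380],(400,297),interpolation=2)
c=np.zeros((600,800,3),np.uint8);c[:420,:560]=s['frame'];c[303:600,400:800]=a
cv2.imwrite('pics/c5.png',c)
E
```

```text
t: 10.3
ee_pos: [0.6371, -0.1844, 0.109]
tcp_rot: [0.998, 0.071, -0.0, -0.0]
force: [-0.5, 0.1, -1.9]
width: 0.27
grasp_force: 60.4
[ 0.63707251 -0.18444927  0.10903724] [[-0.16832398 -0.05204212]] [-0.48920059  0.12621408 -1.91875178]
t: 11.2
ee_pos: [0.6153, -0.0304, 0.2248]
tcp_rot: [0.997, 0.074, 0.0, -0.001]
force: [-0.0, -0.4, -2.9]
width: 0.271
grasp_force: 60.6
[ 0.61574081 -0.03409752  0.22464381]
```

View pics/c5.png

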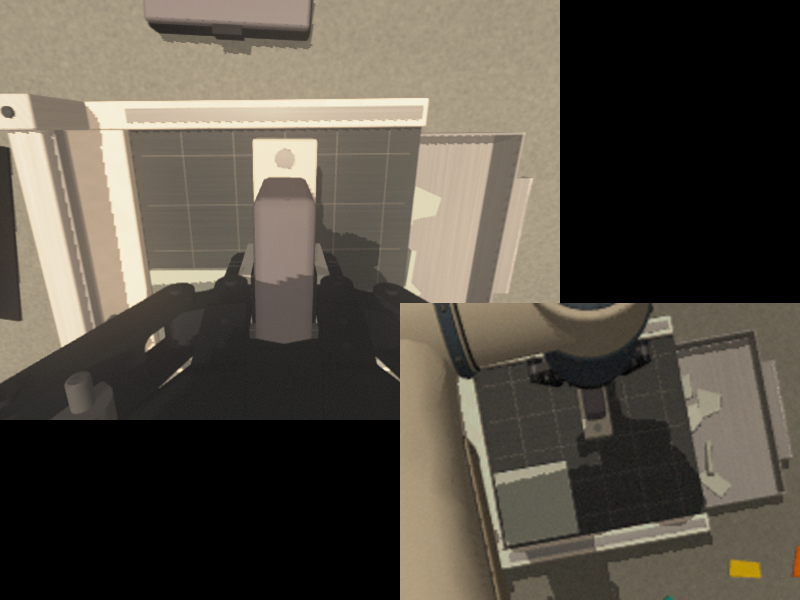

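The bed looks clear and the plate is still in its corner. The tray holds the offcuts, at about (685,385), (705,403), (693,418), (710,458) and (714,485) in the inset. Next the scraper goes back to the mat.

Run:
```python
from h import *
go([.4671,.3938,.225],-.098+np.pi/2)
go([.4671,.3938,.0355],-.098+np.pi/2)
```

```text
[ -8.55 -44.48  -0.05] turn 0.243
[ -8.55 -44.49  18.9 ] turn 0.243
```

```bash
python3 -m creep '[[-0.8,-4,0,0.02,1],[-1.6,-8,0,0.04,1],[-2.4,-12,0,0.06,1],[-3.2,-16,0,0.1,1],[-4,-20,0,0.14,1],[-4.8,-24.5,0,0.18,1],[-5.7,-29,0,0.22,1],[-6.6,-34,0,0.243,1],[-7.6,-39,0,0.243,1],[-8.5,-44.4,0,0.243,1],[-8.5,-44.5,4,0.243,1],[-8.5,-44.5,9,0.243,1],[-8.5,-44.5,13,0.243,1],[-8.5,-44.5,16,0.243,1],[-8.5,-44.5,17.2,0.243,1],[-8.5,-44.5,17.2,0.243,1],[-8.5,-44.5,17.2,0.243,1]]'
python3 - <<'E'
from h import *
go([.4671,.3938,.0355],-.098+np.pi/2)
E
```

```text
t: 13.0
ee_pos: [0.4701, 0.3938, 0.0541]
tcp_rot: [0.999, -0.05, 0.001, -0.001]
force: [-0.1, 0.3, -1.9]
width: 0.274
grasp_force: 60.6
[-0.3   0.04  1.86] turn -0.003
```

```bash
python3 -m creep '[[-0.2,0,0.8,0,1],[-0.2,0,1.4,0,1],[-0.2,0,1.7,0,1],[-0.2,0,1.85,0,1],[-0.2,0,1.85,0,1],[-0.2,0,1.85,0,1]]'
```

```text
t: 13.6
ee_pos: [0.4665, 0.3935, 0.0351]
tcp_rot: [0.999, -0.05, 0.0, -0.0]
force: [-3.5, -2.9, 5.6]
width: 0.273
grasp_force: 61.7
```

```bash
python3 -m creep '[[0,0,-0.05,0,3],[0,0,-0.05,0,5],[0,0,-0.05,0,7.5],[0,0,-0.05,0,7.5],[0,0,-0.05,0,7.5],[0,0,-2,0,7.5],[0,0,-5,0,7.5],[0,0,-9,0,7.5],[0,0,-13,0,7.5],[0,0,-17,0,7.5],[0,0,-20,0,5],[0,0,-20,0,0],[0,0,-20,0,0]]'
python3 - <<'E'
from h import *
l=np.array([.602,-.3047]); s=TO-TO
t=tab(0,0); 
tf=lambda p:np.c_[(p[:,:2]-TO)@TX,(p[:,:2]-TO)@TY]
print('lip',tf(l[None])); p=tab(-.335,.012); print(p,np.hypot(*p))
go([*p,.235],yaw);go([*p,.034],yaw)
E
```

```text
t: 14.9
ee_pos: [0.4667, 0.3937, 0.2341]
tcp_rot: [0.999, -0.05, 0.0, -0.001]
force: [-0.2, 0.6, -0.7]
width: 0.372
grasp_force: 0.0
lip [[-2.82390264e-01 -2.81109433e-04]]
[ 0.59729896 -0.35851924] 0.6966362721423741
[20.57 73.53 -0.18] turn -0.243
[20.57 73.56 19.92] turn -0.243
```

```bash
python3 -m creep '[[1.3,4.6,0,-0.02,0],[2.6,9.2,0,-0.04,0],[3.9,13.8,0,-0.06,0],[5.1,18.4,0,-0.08,0],[6.4,23,0,-0.1,0],[7.7,27.6,0,-0.12,0],[9,32.2,0,-0.14,0],[10.3,36.8,0,-0.16,0],[11.6,41.4,0,-0.18,0],[12.9,46,0,-0.2,0],[14.2,50.6,0,-0.22,0],[15.4,55.2,0,-0.243,0],[16.7,59.8,0,-0.243,0],[18,64.4,0,-0.243,0],[19.3,69,0,-0.243,0],[20.6,73.5,0,-0.243,0],[20.6,73.5,0,-0.243,0],[20.6,73.5,0,-0.243,0]]'
python3 - <<'E'
from h import *
t=snap('top','t6');s=snap('wrist','w6');o=bot.get_obs();print(o['ee_pos'])
a=cv2.resize(t['frame'][102:270,75:395],(800,420),interpolation=2)
cv2.imwrite('pics/c6.png',a)
p=tab(-.335,.012);go([*p,.030],yaw)
E
```

```text
t: 16.7
ee_pos: [0.5969, -0.3594, 0.2306]
tcp_rot: [0.998, 0.07, -0.002, -0.001]
force: [0.6, 0.8, -0.1]
width: -0.001
grasp_force: 0.0
[ 0.59743764 -0.35783587  0.23280755]
[ 0.    0.09 20.28] turn 0.0
```

View pics/c6.png

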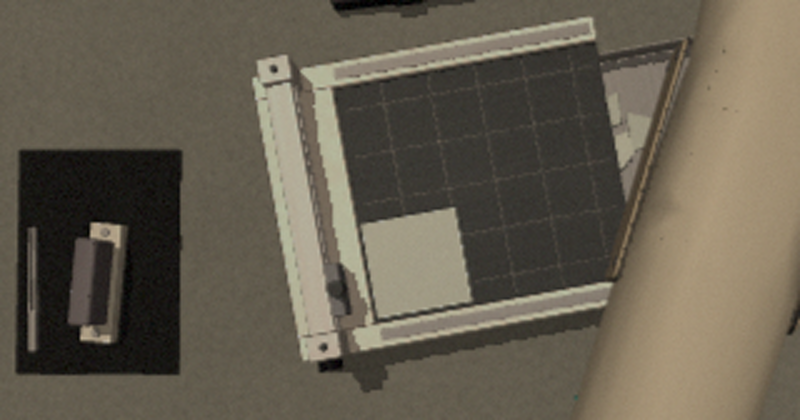

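The bed is empty, the plate has not moved and the scraper stands upright on the mat. Now I'll lower in front of the lip.

```bash
python3 -m creep '[[0,0,4.5,0,0],[0,0,9,0,0],[0,0,13.5,0,0],[0,0,17.5,0,0],[0,0,20,0,0],[0,0,20.2,0,0],[0,0,20.2,0,0]]'; python3 -m creep '[[0,-1,0,0,0],[0,-2,0,0,0],[0,-3,0,0,0],[0,-4,0,0,0],[0,-5,0,0,0],[0,-6,0,0,0],[0,-6,0,0,0]]'
```

```text
t: 17.5
ee_pos: [0.598, -0.3578, 0.0328]
tcp_rot: [0.997, 0.072, 0.0, 0.0]
force: [0.5, -0.6, 0.8]
width: -0.002
grasp_force: 0.0
t: 18.2
ee_pos: [0.589, -0.2975, 0.0319]
tcp_rot: [0.997, 0.072, 0.0, -0.0]
force: [-0.7, 0.1, 0.2]
width: 0.003
grasp_force: 0.0
```

```bash
python3 -m creep '[[0,-1,0,0,0],[0,-2,0,0,0],[0,-3,0,0,0],[0,-4,0,0,0],[0,-5,0,0,0],[0,-6,0,0,0],[0,-7,0,0,0],[0,-8,0,0,0]]'; python3 -m creep '[[0,-0.5,0,0,0],[0,-0.8,0,0,0],[0,-1.1,0,0,0]]';python3 -m creep '[[0,-0.3,0,0,0],[0,-0.6,0,0,0]]'
```

```text
t: 19.0
ee_pos: [0.5775, -0.219, 0.0316]
tcp_rot: [0.997, 0.071, -0.0, -0.0]
force: [-0.8, -3.7, 0.5]
width: -0.002
grasp_force: 1.0
t: 19.3
ee_pos: [0.5763, -0.2088, 0.0318]
tcp_rot: [0.997, 0.071, 0.0, 0.0]
force: [-0.4, -2.2, -0.4]
width: 0.003
grasp_force: 0.8
t: 19.5
ee_pos: [0.5754, -0.2031, 0.0317]
tcp_rot: [0.997, 0.071, 0.0, 0.0]
force: [-0.2, -0.8, -0.6]
width: -0.004
grasp_force: 0.8
```

```bash
for i in 1; do python3 -m creep '[[0,-0.3,0,0,0],[0,-0.5,0,0,0]]'|grep -E 'ee|force: \['; python3 -m creep '[[0,-0.2,0,0,0],[0,-0.4,0,0,0]]'|grep -E 'ee|force: \['; done
```

```text
ee_pos: [0.5751, -0.201, 0.0319]
force: [2.9, -19.4, -7.5]
ee_pos: [0.5751, -0.2007, 0.032]
force: [5.1, -33.2, -14.3]
```

```bash
python3 -m creep '[[0,0.6,0,0,0],[0,2,0,0,0],[0,5,0,0,0],[0,9,0,0,0],[0,9,-4,0,0],[0,9,-8,0,0],[0,9,-12,0,0],[0,9,-16,0,0],[-4,9,-19,0,0],[-8,9,-19,0,0],[-8,9,-19,0,0],[-8,9,-19,0,0]]' | head -3
python3 - <<'E'
from h import *
snap('top','t7');s=snap('wrist','w7');k=snap('side','s7');o=bot.get_obs();print(o['ee_pos'])
c=np.hstack([cv2.resize(s['frame'],(400,300)),cv2.resize(k['frame'][140:300,190:410],(400,291),interpolation=2)[:291].copy() if 0 else cv2.resize(k['frame'][140:305,190:410],(400,300),interpolation=2)])
t=ld('t7'); c=np.vstack([c,np.hstack([cv2.resize(t['frame'][102:258,170:378],(400,300),interpolation=2),cv2.resize(t['frame'][155:260,75:215],(400,300),interpolation=2)])])
cv2.imwrite('pics/c7.png',c)
E
```

```text
t: 21.1
ee_pos: [0.5074, -0.2947, 0.2226]
tcp_rot: [0.997, 0.071, 0.001, -0.0]
[ 0.50841513 -0.29441621  0.22128077]
```

View pics/c7.png

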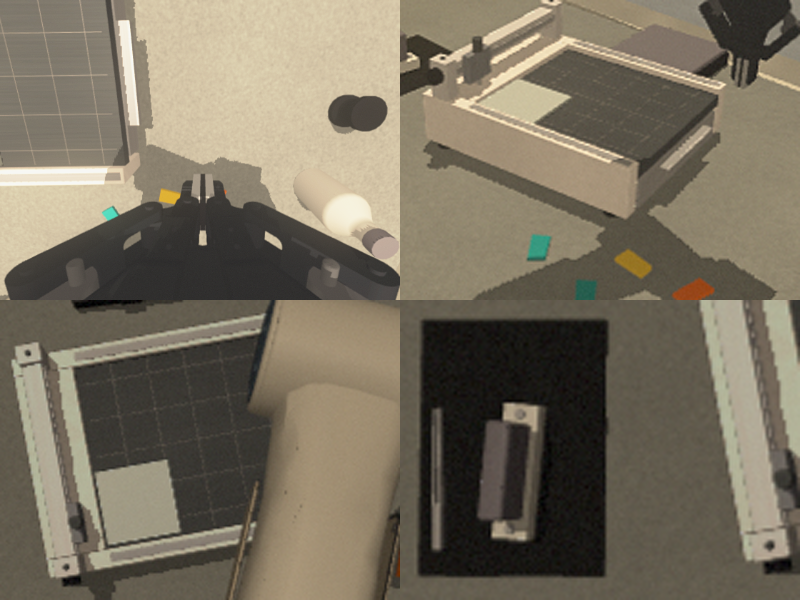

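The tray is under the bed with only the lip showing, its outer edge at (129,22)-(138,125) in the wrist inset. The plate, scraper and tweezers are in place. A quick check on how far the tray travelled.

Run:
```python
from h import *
tf=lambda p:np.c_[(p[:,:2]-TO)@TX,(p[:,:2]-TO)@TY]
s=ld('w7')
print('lip',tf(w(s,np.array([(129,22),(138,125)])*1.4,.052)),'edge',tf(w(s,np.array([(113,22),(126,140)])*1.4,.078)), 'lip inner',tf(w(s,np.array([(119,22),(130,125)])*1.4,.052)))
```

```text
lip [[-0.16101018 -0.06595022]
 [-0.16156755  0.071622  ]] edge [[-0.1496636  -0.05846799]
 [-0.15103745  0.08886006]] lip inner [[-0.14772576 -0.06593177]
 [-0.1495273   0.07162495]]
```

```bash
python3 -c "
from plant import bot
print(bot.job_done())"
```

```text
the job is handed in; nothing more can be done
None
```

The job is handed in at about 21 s: all five offcuts were wiped into the tray, the tray was pushed in about 121 mm to a hard stop, the scraper stands upright on the mat, and the good plate is still in its corner.

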